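# Find the blind hole of a spacer by feel and hold it hole-up

### The arm

A 7-joint arm with a two-finger parallel gripper is mounted at the origin on a cart in front of the work surface, level with it; the furniture and walls round the work are solid. World frame = base frame: x ahead of the robot, y to its left, z up, the work surface at z = 0. Lengths are in m, angles in rad, forces in N, time in s.
With the tool pointing down it reaches from about 0.4 to 0.85 m from the base axis. Payload 4.5 kg.
Tool frame: the origin (TCP) lies midway between the tips of the shut fingers; the grasp point (between the pads) lies 19 mm behind it; z points along the fingers, y is the line along which they close (so a half turn about z gives the same grasp; the last joint's range is limited). The gripper opens to 88 mm and grips with 3 to 60 N. Pads are 18 mm wide; open, the fingers measure 123 mm over their backs; the gripper's body (75 mm by 187 mm) begins 45 mm behind the grasp point.
Start: joints at [1.218, 0.689, -0.195, 1.565, 0.157, 0.902, -0.215], TCP at [0.236, -0.579, 0.211] pointing down, gripper open.
Joint ranges: [-3.01, 3.01], [-0.46, 2.08], [-1.47, 1.51], [0.13, 2.56], [-1, 4.14], [0.04, 2.09], [-2.66, 2.66]. Speed limits (rad/s): [2.57, 2.57, 3.14, 3.14, 3.14, 3.14, 3.14].

### API

Orientations are given as a unit quaternion [x, y, z, w].
In Python, from plant import r gives the robot as it stands.
- The arm moves only by the tool carry_out, never from a script. Its argument "plan" is a list of rows, each an object with "rot": the turn, a rotation vector about the tool's x, y, z in rad, a list of three; "xyz": the shift along the tool's x, y, z in m, a list of three; "grip": the closure in counts, from 0 (fully open) to 255 (shut). In form: [{"rot": [wx, wy, wz], "xyz": [dx, dy, dz], "grip": grip}, ...]. A call has 1 to 8 rows; each row is the pose to reach, as a shift and turn from the pose commanded when the call began, along the tool's axes at that moment; what a row does not reach only later rows make up. A row lasts 1/12 s, in which the tool goes at most 41.7 mm and 7.16 degrees, less where a joint would pass 70% of its speed; a pose out of reach is approached as far as the arm can. A call with a gripper value outside its range is refused whole. The fingers move at their own pace and stop on an object; "squeeze" is the grip in N (left out, the last holds). Time passes only in rows, so rows that repeat a pose let the fingers close. It gives the time, the measured TCP pose, the force, the opening and the grip force at its end, in the units of the state.
- r.get_state(): the state, without advancing time (a new reading comes with each control period).
- r.snapshot(name): name is "scene" or "top" or "wrist"; returns the picture (400x640x3 uint8, red, green, blue); there is no depth.
- r.camera_params(name): a dict with "fx", "fy", "cx", "cy" (pixels), "position" and "attitude" of the camera in the world; the wrist camera has in their place "hand_eye" (4x4, takes a point from camera to tool coordinates, whose origin is the TCP and whose axes are the flange's). Camera axes: x right, y down, z forward; pixel columns grow to the right and rows downward; lengths in m; the calibration is good to about 2 mm. A picture is of the moment at which its call begins: read the wrist's pose just before it. camera_params takes no time and is no camera call.
- r.finish_job(): hands the job in; it is judged then, once.
The state is a dict: "clock": time; "q": joint angles; "qd": joint speeds; "joint_torque": joint torques, N m; "tool_pos": TCP position; "eef_rot": TCP orientation; "contact_force": force on the tool from outside, world axes, zero at the start; "moment": the same for the moment, N m; "opening": opening from 0.0 (shut) to 1.0 (fully open); "finger_force": force on a finger pad.
Only numpy, scipy, OpenCV 4.12 (cv2) and the standard library are available. Lean on these libraries where they do the work, as an engineer would, in place of code of your own. Each camera call takes 0.05 s, during which the arm holds its last target. There are 200 camera calls.

### The job

One end of the red square aluminium spacer has a blind hole, the other only a shallow dimple that looks the same: pick the spacer up and feel for the hole on the stand's level pin, turning the part round if the pin will not enter, until the pin has gone at least half-way down the hole. Then draw it off, turn the hole straight up and finish while still holding the spacer so, still, well above the bench (12 cm or more) and clear of the stand. Leave the solder spool, the green tape measure and the spanner where they lie.

Things in the scene. Friction and masses are not known exactly. Their poses are not given: they have to be found in the camera images.
- spacer: loose red anodised square aluminium bar 80 x 30 x 30 mm, about 0.17 kg, lying on a long face at any yaw. Origin at its centre, x axis along its length. One end has a central round blind hole, 17 mm wide, 45 mm deep; the other a mere dimple where a pin stops at the face. Both ends show the same dark spot, so looks do not tell; nor does this list say which end has the hole.
- feeler: fixed feeler stand: dark steel base plate 80 x 76 x 12 mm, blue post 30 x 40 mm, 139 mm high, with a level steel pin. Origin on the bench under the pin's line, 75 mm behind the pin's tip; z up; the pin points along its -x axis (roughly to the robot). The post's front face is at x = -5 mm, a 22 mm brass collar ends at x = -11 mm.
- pin_tip (a point): rounded tip of the level feeler pin, 120 mm above the bench; the pin is 8 mm thick, rigid, and stands 64 mm free of the collar. Axes as feeler.
- solder_spool: bystander: grey solder spool, 54 mm wide, 37 mm high, origin under its centre
- tape_green: bystander: green and black tape measure 39 x 79 x 63 mm, origin under its centre
- spanner: bystander: steel spanner 26 x 149 x 9 mm lying along its y axis, origin under its centre
There are look-alikes about, which are no part of the job. What is meant by the spacer is not blue or turquoise, and is the larger of those in its own colour.

How it is judged:
By the outcome, as a careful person would: the job done as asked, in the order asked, and still so for the second after the job is handed in, while the arm keeps its last pose, push and grip.
It also fails if it takes over 58 s, if anything falls off the work surface, if the arm or the gripper's body presses on something with over 40 N, if the wrist force passes 120 N, or if a joint passes its speed limit or range.

## Working session

There is one attempt and no reset: what is moved stays moved. The work goes in short steps, Python scripts to look and compute and a tool call to move; the robot and the scene stay as the last step left them, time stands still between calls to the robot, and variables do not carry over. Pictures are saved under pics/ and viewed, at most 10 in all, crops included, and the job is handed in when it is done.

Besides the shell and the picture viewer there is one more tool, called after "Request:" by a JSON object that holds its "method" and its "body", one argument or row to a line. carry_out: Moves the arm, as the interface text tells. Its arguments: {"type":"object","properties":{"plan":{"type":"array"},"squeeze":{"type":"number"}},"required":["plan"]}

```bash
ls; mkdir -p pics
python3 - <<'E'
from plant import r
import cv2,json
for n in("scene","top"):
    im=r.snapshot(n); cv2.imwrite(f"pics/{n}0.png",im[:,:,::-1]); print(n,r.camera_params(n))
print(r.camera_params("wrist")); print(r.get_state())
E
```

```text
pics
scene {'fx': 491.3675955106931, 'fy': 491.3675955106931, 'cx': 322.13792790965516, 'cy': 205.6143389988547, 'position': array([-0.26225525,  0.55427089,  0.82320498]), 'attitude': array([-0.4430789 ,  0.78306392, -0.38504277,  0.20550925])}
top {'fx': 361.09823531817943, 'fy': 361.09823531817943, 'cx': 325.7718685610914, 'cy': 196.55864562007974, 'position': array([0.40570428, 0.06176577, 1.0637144 ]), 'attitude': array([ 0.70832464, -0.70273863,  0.04953351, -0.04450912])}
{'fx': 302.14716264055477, 'fy': 302.14716264055477, 'cx': 319.4046154966923, 'cy': 201.7617024201476, 'hand_eye': array([[ 9.18929071e-05, -9.65037842e-01, -2.62110579e-01,
         6.72789704e-02],
       [ 9.99998171e-01, -4.12014334e-04,  1.86754066e-03,
         2.22401010e-04],
       [-1.91024072e-03, -2.62110272e-01,  9.65036039e-01,
        -1.73506991e-01],
       [ 0.00000000e+00,  0.00000000e+00,  0.00000000e+00,
         1.00000000e+00]])}
{'clock': 0.1, 'q': array([ 1.21778105,  0.68988949, -0.19448944,  1.56623068,  0.15728899,
        0.90248464, -0.21512743]), 'qd': array([ 0.00066812, -0.00217683, -0.00126883, -0.00276154,  0.0008877 ,
        0.00032069, -0.00064756]), 'joint_torque': array([-3.38166814e-03, -5.28501427e+01, -1.27161518e+00, -1.53838259e+01,
       -5.25442930e-02,  1.90329949e-03,  4.28946828e-05]), 'tool_pos': array([ 0.23549198, -0.57828557,  0.2103986 ]), 'eef_rot': array([ 9.81352991e-01,  1.92212507e-01, -2.18574712e-04, -7.82533442e-04]), 'contact_force': array([-0.1726408 , -0.11398702,  0.21490656]), 'moment': array([ 0.04558904, -0.01263066,  0.01464248]), 'finger_force': 0.0, 'opening': 0.9977030377759376}
```

View pics/scene0.png

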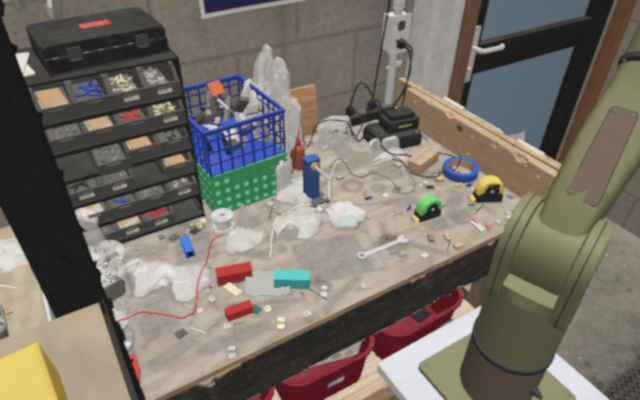

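View pics/top0.png

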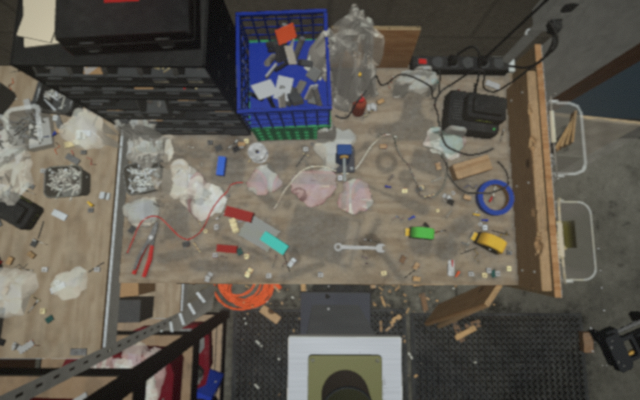

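Scene view: red blocks at (234,273) and (239,310), a turquoise one at (292,279) and a blue one at (187,246). In the top view the reds are at (239,215) and (227,249), and the stand is at (345,155). The red block at top (239,215) is the larger of the two, so it fits the spacer. I'll confirm with an enlarged crop.

```bash
cat > h.py <<'E'
import numpy as np
from scipy.spatial.transform import Rotation as R
from plant import r
def cam(n,st=None):
    p=r.camera_params(n); 
    if n!="wrist": return p,np.array(p["position"]),R.from_quat(p["attitude"]).as_matrix()
    st=st or r.get_state(); T=p["hand_eye"]; A=R.from_quat(st["eef_rot"]).as_matrix()
    return p,A@T[:3,3]+st["tool_pos"],A@T[:3,:3]
def ray(n,u,v,z,st=None):
    p,c,A=cam(n,st); d=A@[(u-p["cx"])/p["fx"],(v-p["cy"])/p["fy"],1]
    return c+d*(z-c[2])/d[2]
def proj(n,X,st=None):
    p,c,A=cam(n,st); q=A.T@(np.array(X)-c); return np.array([p["fx"]*q[0]/q[2]+p["cx"],p["fy"]*q[1]/q[2]+p["cy"]])
E
python3 - <<'E'
import cv2,numpy as np
from h import *
t=cv2.imread("pics/top0.png"); s=cv2.imread("pics/scene0.png")
a=cv2.resize(t[195:265,200:300],None,fx=8,fy=8,interpolation=cv2.INTER_CUBIC)[:, :400]
a=cv2.resize(t[130:270,205:365],(640,560),interpolation=cv2.INTER_CUBIC)
cv2.imwrite("pics/c1.png",a)
b=cv2.resize(s[140:330,200:340],None,fx=3.1,fy=3.1,interpolation=cv2.INTER_CUBIC); cv2.imwrite("pics/c2.png",b)
hsv=cv2.cvtColor(t,cv2.COLOR_BGR2HSV); m=((hsv[...,0]<8)|(hsv[...,0]>172))&(hsv[...,1]>130); m=m.astype(np.uint8)
for y0,y1,x0,x1 in((200,226,218,258),(240,256,212,242)):
    k=np.argwhere(m[y0:y1,x0:x1])[:,::-1]+[x0,y0]; q=cv2.minAreaRect(k.astype(np.float32)); print(q)
    print([ray("top",*p,.03).round(3)[:2] for p in cv2.boxPoints(q)], ray("top",*q[0],.025))
E
```

```text
((238.31744384765625, 213.68466186523438), (27.118993759155273, 9.27585506439209), 14.931416511535645)
[array([0.489, 0.346]), array([0.515, 0.34 ]), array([0.496, 0.264]), array([0.47, 0.27])] [0.49294434 0.30626694 0.025     ]
((226.35975646972656, 248.26219177246094), (19.32552146911621, 6.625892162322998), 6.34019136428833)
[array([0.388, 0.363]), array([0.406, 0.362]), array([0.401, 0.307]), array([0.382, 0.308])] [0.39418539 0.33629588 0.025     ]
```

View pics/c1.png

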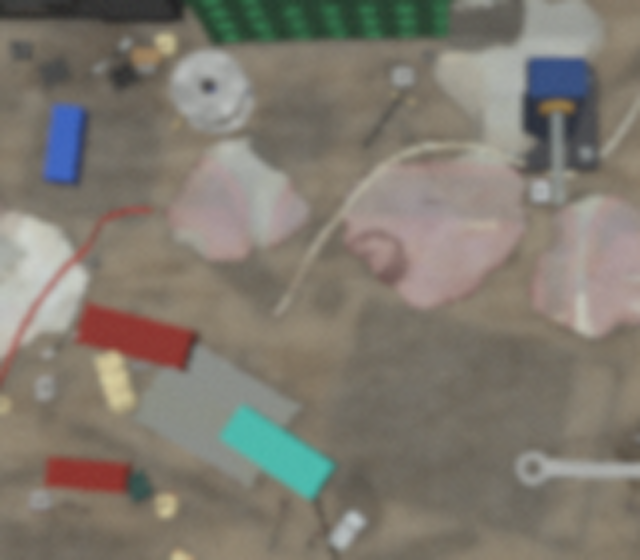

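View pics/c2.png

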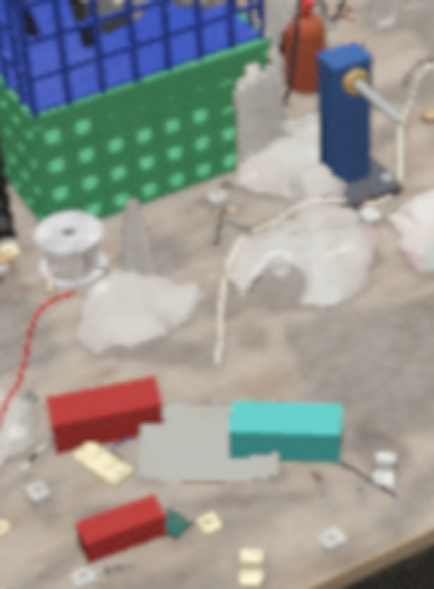

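The spacer is the upper-left red block (crop 136,336), measured 79 x 27 mm. The lower one is only 56 x 20 mm. In the crop the pin tip is at (559,200), which is top (344.7,180), and the collar at (557,103), which is top (344.3,155.7).

```bash
cat >> h.py <<'E'
def to(pos,yaw=None,rot=None):
    "shift and turn in tool axes to world pos, tool down with tool x at yaw (deg), or rot matrix"
    st=r.get_state(); A=R.from_quat(st["eef_rot"])
    if rot is None: rot=R.from_euler('z',yaw,degrees=True)*R.from_euler('x',180,degrees=True)
    print("xyz",A.inv().apply(np.array(pos)-st["tool_pos"]).round(4),"rot",(A.inv()*rot).as_rotvec().round(4))
E
python3 - <<'E'
from h import *
tip=ray("top",344.7,180,.12); col=ray("top",344.3,155.7,.12); print(tip,col,np.linalg.norm(tip-col))
# scene view: tip at crop2 (402,121)/3.1+(200,140), collar (350,82)
for u,v in((402,121),(352,82)): print(ray("scene",200+u/3.1,140+v/3.1,.12))
print(ray("top",238.3,213.7,.03),ray("scene",200+105/3.1,140+398/3.1,.03))
to([.46,-.15,.25],76); to([.4925,.305,.2],76)
E
```

```text
[0.57684695 0.00560515 0.12      ] [0.64291264 0.00670686 0.12      ] 0.06607486978699481
[0.5724676  0.00414326 0.12      ]
[0.64065169 0.0101862  0.12      ]
[0.49247995 0.30513814 0.03      ] [0.49338127 0.30392861 0.03      ]
xyz [ 0.3695 -0.312  -0.0391] rot [-1.600e-03 -6.000e-04 -9.396e-01]
xyz [ 0.5712 -0.721   0.0115] rot [-1.600e-03 -6.000e-04 -9.396e-01]
```

Request:
{"method": "carry_out", "body": {
  "plan": [
    {"rot": [0, 0, -0.12], "xyz": [0.03, -0.026, -0.006], "grip": 0},
    {"rot": [0, 0, -0.24], "xyz": [0.06, -0.05, -0.012], "grip": 0},
    {"rot": [0, 0, -0.36], "xyz": [0.095, -0.08, -0.018], "grip": 0},
    {"rot": [0, 0, -0.48], "xyz": [0.13, -0.11, -0.024], "grip": 0},
    {"rot": [0, 0, -0.6], "xyz": [0.165, -0.14, -0.03], "grip": 0},
    {"rot": [0, 0, -0.72], "xyz": [0.2, -0.17, -0.035], "grip": 0},
    {"rot": [0, 0, -0.83], "xyz": [0.235, -0.2, -0.039], "grip": 0},
    {"rot": [0, 0, -0.94], "xyz": [0.27, -0.23, -0.039], "grip": 0}
  ],
  "squeeze": 40
}}

```text
clock: 0.77
tool_pos: [0.3867, -0.2873, 0.2497]
eef_rot: [0.786, 0.618, -0.0, 0.0]
contact_force: [1.3, -0.6, 0.0]
opening: 1.001
finger_force: 0.0
```

Run:
```python
from h import *
s=r.get_state();print(s['tool_pos'],s['q'],R.from_quat(s['eef_rot']).as_matrix()[:,0])
to([.4925,.305,.2],76)
```

```text
[ 0.38674476 -0.28727887  0.2496766 ] [ 0.86473473  0.47804132 -0.48522774  1.92604608  0.30179631  0.80824172
 -0.02367034] [ 2.36612354e-01  9.71604015e-01 -4.80820152e-04]
xyz [ 0.6005 -0.0374  0.0494] rot [0.0006 0.0005 0.0055]
```

Request:
{"method": "carry_out", "body": {
  "plan": [
    {"rot": [0, 0, 0], "xyz": [0.04, -0.003, 0], "grip": 0},
    {"rot": [0, 0, 0], "xyz": [0.08, -0.005, 0], "grip": 0},
    {"rot": [0, 0, 0], "xyz": [0.12, -0.008, 0], "grip": 0},
    {"rot": [0, 0, 0], "xyz": [0.16, -0.01, 0], "grip": 0},
    {"rot": [0, 0, 0], "xyz": [0.2, -0.013, 0], "grip": 0},
    {"rot": [0, 0, 0], "xyz": [0.24, -0.015, 0], "grip": 0},
    {"rot": [0, 0, 0], "xyz": [0.28, -0.018, 0], "grip": 0},
    {"rot": [0, 0, 0], "xyz": [0.32, -0.02, 0], "grip": 0}
  ]
}}

```text
clock: 1.43
tool_pos: [0.4437, 0.0281, 0.2491]
eef_rot: [0.788, 0.616, -0.0, 0.0]
contact_force: [0.7, -0.7, -0.3]
opening: 0.999
finger_force: 0.0
```

Request:
{"method": "carry_out", "body": {
  "plan": [
    {"rot": [0, 0, 0], "xyz": [0.04, -0.003, 0.01], "grip": 0},
    {"rot": [0, 0, 0], "xyz": [0.08, -0.005, 0.02], "grip": 0},
    {"rot": [0, 0, 0], "xyz": [0.12, -0.008, 0.03], "grip": 0},
    {"rot": [0, 0, 0], "xyz": [0.16, -0.01, 0.04], "grip": 0},
    {"rot": [0, 0, 0], "xyz": [0.2, -0.013, 0.05], "grip": 0},
    {"rot": [0, 0, 0], "xyz": [0.24, -0.016, 0.06], "grip": 0},
    {"rot": [0, 0, 0], "xyz": [0.275, -0.018, 0.07], "grip": 0},
    {"rot": [0, 0, 0], "xyz": [0.275, -0.018, 0.07], "grip": 0}
  ]
}}

```text
clock: 2.1
tool_pos: [0.4913, 0.3068, 0.1775]
eef_rot: [0.785, 0.619, 0.001, -0.003]
contact_force: [-0.4, 1.1, -0.5]
opening: 1.001
finger_force: 0.0
```

Run:
```python
from h import *
import cv2
s=r.get_state();print(s['tool_pos'],s['q'])
im=r.snapshot("wrist"); cv2.imwrite("pics/w1.png",im[:,:,::-1])
h=cv2.cvtColor(im,cv2.COLOR_RGB2HSV); m=(((h[...,0]<8)|(h[...,0]>172))&(h[...,1]>120)).astype(np.uint8)
n,l,S,_=cv2.connectedComponentsWithStats(m); 
for i in range(1,n):
    if S[i,4]>300:
        q=cv2.minAreaRect(np.argwhere(l==i)[:,::-1].astype(np.float32)); print(q,[ray("wrist",*p,.03,s).round(3)[:2] for p in cv2.boxPoints(q)])
to([.4925,.305,.1],76)
```

```text
[0.49125015 0.30682538 0.17745485] [-0.39356036  0.69154077 -0.41247688  1.73820617  0.36102347  0.7847095
 -1.21389647]
((305.5059814453125, 108.79349517822266), (261.4496765136719, 62.261470794677734), 42.54327392578125) [array([0.4  , 0.471]), array([0.452, 0.499]), array([0.602, 0.292]), array([0.549, 0.251])]
((55.57737731933594, 34.32489013671875), (74.42495727539062, 35.076595306396484), 68.83873748779297) [array([0.262, 0.537]), array([0.297, 0.54 ]), array([0.296, 0.478]), array([0.259, 0.475])]
((25.5, 85.0), (51.0, 18.0), 0.0) [array([0.2  , 0.472]), array([0.208, 0.487]), array([0.258, 0.475]), array([0.25, 0.46])]
((322.0, 183.0), (74.0, 28.0), 90.0) [array([0.489, 0.349]), array([0.518, 0.342]), array([0.5  , 0.263]), array([0.469, 0.27 ])]
((229.98626708984375, 174.39361572265625), (51.60905075073242, 24.288007736206055), 76.29303741455078) [array([0.389, 0.367]), array([0.415, 0.367]), array([0.412, 0.312]), array([0.385, 0.311])]
xyz [0.0028 0.0005 0.0778] rot [-0.0026 -0.0016  0.0066]
```

View pics/w1.png

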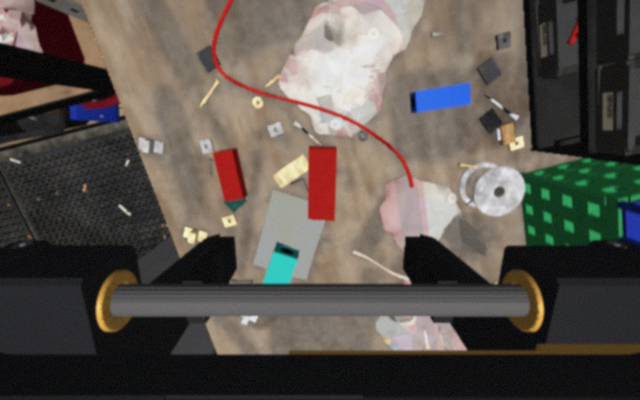

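Wrist view: the spacer lies upright in the picture at columns 308-336, rows 146-220, so it is in line with the tool's x axis (yaw about 76°). Its centre is about (0.494, 0.306), the same as the top view gave. There is a small tan chip at (290,170), so I'll grasp 6 mm off-centre, away from it.

Run:
```python
from h import *
to([.492,.300,.006],76)
```

```text
xyz [-0.0023  0.0015  0.1718] rot [-0.0026 -0.0016  0.0066]
```

Request:
{"method": "carry_out", "body": {
  "plan": [
    {"rot": [-0.002, -0.001, 0.006], "xyz": [-0.002, 0.001, 0.03], "grip": 0},
    {"rot": [-0.002, -0.001, 0.006], "xyz": [-0.002, 0.001, 0.06], "grip": 0},
    {"rot": [-0.002, -0.001, 0.006], "xyz": [-0.002, 0.001, 0.09], "grip": 0},
    {"rot": [-0.002, -0.001, 0.006], "xyz": [-0.002, 0.001, 0.115], "grip": 0},
    {"rot": [-0.002, -0.001, 0.006], "xyz": [-0.002, 0.001, 0.13], "grip": 0},
    {"rot": [-0.002, -0.001, 0.006], "xyz": [-0.002, 0.001, 0.14], "grip": 0},
    {"rot": [-0.002, -0.001, 0.006], "xyz": [-0.002, 0.001, 0.14], "grip": 0}
  ]
}}

```text
clock: 2.73
tool_pos: [0.4926, 0.2932, 0.0375]
eef_rot: [0.79, 0.613, -0.002, 0.001]
contact_force: [-0.0, -0.1, -0.7]
opening: 0.999
finger_force: 0.0
```

Run:
```python
from h import *
to([.492,.300,.006],76)
```

```text
xyz [ 0.0065 -0.0023  0.0314] rot [-0.      0.0048 -0.0067]
```

Request:
{"method": "carry_out", "body": {
  "plan": [
    {"rot": [0, 0, -0.005], "xyz": [0.007, -0.002, 0.01], "grip": 0},
    {"rot": [0, 0, -0.005], "xyz": [0.007, -0.002, 0.02], "grip": 0},
    {"rot": [0, 0, -0.005], "xyz": [0.007, -0.002, 0.027], "grip": 0},
    {"rot": [0, 0, -0.005], "xyz": [0.007, -0.002, 0.031], "grip": 0},
    {"rot": [0, 0, -0.005], "xyz": [0.007, -0.002, 0.031], "grip": 0}
  ]
}}

```text
clock: 3.15
tool_pos: [0.493, 0.3022, 0.0074]
eef_rot: [0.788, 0.615, -0.0, 0.001]
contact_force: [-0.3, -0.4, -0.6]
opening: 0.999
finger_force: 0.0
```

Request:
{"method": "carry_out", "body": {
  "plan": [
    {"rot": [0, 0, 0], "xyz": [0, 0, 0], "grip": 255},
    {"rot": [0, 0, 0], "xyz": [0, 0, 0], "grip": 255},
    {"rot": [0, 0, 0], "xyz": [0, 0, 0], "grip": 255},
    {"rot": [0, 0, 0], "xyz": [0, 0, 0], "grip": 255},
    {"rot": [0, 0, 0], "xyz": [0, 0, 0], "grip": 255},
    {"rot": [0, 0, 0], "xyz": [0, 0, 0], "grip": 255},
    {"rot": [0, 0, 0], "xyz": [0, 0, 0], "grip": 255},
    {"rot": [0, 0, 0], "xyz": [0, 0, 0], "grip": 255}
  ],
  "squeeze": 45
}}

```text
clock: 3.82
tool_pos: [0.4934, 0.3026, 0.0082]
eef_rot: [0.788, 0.615, 0.0, 0.001]
contact_force: [0.8, -0.1, -0.0]
opening: 0.416
finger_force: 0.0
```

Request:
{"method": "carry_out", "body": {
  "plan": [
    {"rot": [0, 0, 0], "xyz": [0, 0, 0], "grip": 255},
    {"rot": [0, 0, 0], "xyz": [0, 0, 0], "grip": 255},
    {"rot": [0, 0, 0], "xyz": [0, 0, 0], "grip": 255},
    {"rot": [0, 0, 0], "xyz": [0, 0, 0], "grip": 255},
    {"rot": [0, 0, 0], "xyz": [0, 0, 0], "grip": 255}
  ]
}}

```text
clock: 4.23
tool_pos: [0.4934, 0.3026, 0.0081]
eef_rot: [0.788, 0.615, 0.0, 0.001]
contact_force: [0.0, -0.1, -0.2]
opening: 0.039
finger_force: 0.0
```

Request:
{"method": "carry_out", "body": {
  "plan": [
    {"rot": [0, 0, 0], "xyz": [0, 0, -0.03], "grip": 255},
    {"rot": [0, 0, 0], "xyz": [0, 0, -0.06], "grip": 255},
    {"rot": [0, 0, 0], "xyz": [0, 0, -0.09], "grip": 255},
    {"rot": [0, 0, 0], "xyz": [0, 0, -0.12], "grip": 255},
    {"rot": [0, 0, 0], "xyz": [0, 0, -0.15], "grip": 255},
    {"rot": [0, 0, 0], "xyz": [0, 0, -0.175], "grip": 255},
    {"rot": [0, 0, 0], "xyz": [0, 0, -0.175], "grip": 255},
    {"rot": [0, 0, 0], "xyz": [0, 0, -0.175], "grip": 255}
  ]
}}

```text
clock: 4.9
tool_pos: [0.4938, 0.3033, 0.1845]
eef_rot: [0.788, 0.615, 0.002, 0.001]
contact_force: [0.8, -0.7, -0.1]
opening: 0.003
finger_force: 0.0
```

Run:
```python
from h import *
s=r.get_state();print(s['q'].round(3),s['opening'],s['finger_force'],s['contact_force'])
to([.47,.1,.19],3); to([.455,.005,.19],3)
```

```text
[-0.391  0.682 -0.412  1.732  0.363  0.8   -1.222] 0.002961041324060284 0.0 [ 0.77208603 -0.72132037 -0.14251172]
xyz [-0.203   0.0263 -0.0057] rot [ 0.0028 -0.0036  1.2731]
xyz [-0.2988  0.0348 -0.0057] rot [ 0.0028 -0.0036  1.2731]
```

The fingers shut on nothing, so I'll look.

Run:
```python
from h import *
import cv2
s=r.get_state()
w=r.snapshot("wrist"); t=r.snapshot("scene")
t=cv2.resize(t[180:330,120:340],(640,436),interpolation=cv2.INTER_CUBIC)
cv2.imwrite("pics/w2.png",np.vstack([w[:160],t])[:,:,::-1])
print(s['tool_pos'],proj("wrist",s['tool_pos'],s),[ray("wrist",u,v,.03,s).round(3) for u,v in((308,146),(336,220))])
```

```text
[0.49381664 0.30331522 0.184462  ] [318.63886589 232.67185778] [array([0.493, 0.344, 0.03 ]), array([0.503, 0.256, 0.03 ])]
```

View pics/w2.png

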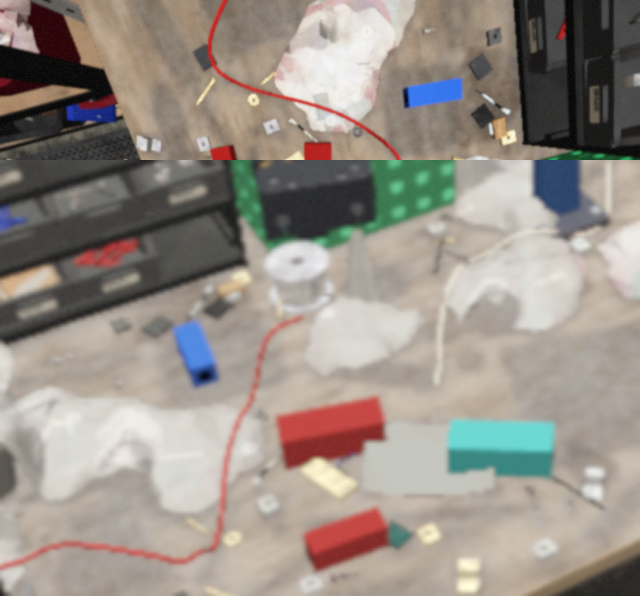

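Run:
```python
from h import *
import cv2
s=r.get_state()
print(proj("scene",s['tool_pos']),proj("top",s['tool_pos']))
a=r.snapshot("scene"); t=r.snapshot("top")
a=cv2.resize(a[80:300,140:340],(400,440),interpolation=cv2.INTER_CUBIC); t=cv2.resize(t[100:320,140:340],(400,440),interpolation=cv2.INTER_CUBIC)
cv2.imwrite("pics/st.png",np.hstack([a,t])[:,:,::-1])
```

```text
[228.0242994  215.70686677] [225.08056512 208.37450297]
```

View pics/st.png

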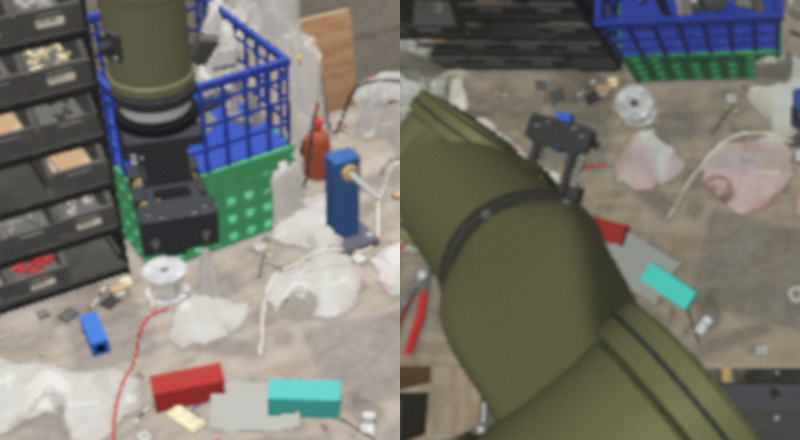

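Run:
```python
from h import *
s=r.get_state();A=R.from_quat(s['eef_rot'])
for d in((0,-.093,-.064),(.037,-.093,-.064),(-.037,-.093,-.064),(.037,.093,-.064),(0,0,-.064),(0,0,0)):
    X=s['tool_pos']+A.apply(d); print(d,X.round(3),(2*(proj("scene",X)-[140,80])).round(),(2*(proj("top",X)-[140,100])).round())
print(A.as_matrix().round(3))
```

```text
(0, -0.093, -0.064) [0.402 0.325 0.246] [185. 280.] [131. 291.]
(0.037, -0.093, -0.064) [0.411 0.361 0.246] [144. 288.] [ 99. 283.]
(-0.037, -0.093, -0.064) [0.393 0.289 0.246] [225. 273.] [163. 300.]
(0.037, 0.093, -0.064) [0.592 0.316 0.246] [120. 176.] [147. 126.]
(0, 0, -0.064) [0.492 0.302 0.246] [170. 222.] [155. 211.]
(0, 0, 0) [0.492 0.302 0.182] [176. 272.] [170. 217.]
[[ 0.242  0.97  -0.001]
 [ 0.97  -0.242 -0.003]
 [-0.004  0.    -1.   ]]
```

The scene view suggests the real fingertips sit about 35 mm above the reported TCP: at w1 the tip gap was 176 px, where 144 px was expected. I'll check with the wrist camera while the fingers are shut.

Run:
```python
from h import *
import cv2
w=r.snapshot("wrist"); cv2.imwrite("pics/w3.png",w[130:400,:,::-1])
s=r.get_state();A=R.from_quat(s['eef_rot'])
for z in(0,-.02,-.035,-.05): print(z,[proj("wrist",s['tool_pos']+A.apply((x,0,z)),s).round() for x in(.009,-.009)])
```

```text
0 [array([319., 219.]), array([319., 246.])]
-0.02 [array([319., 230.]), array([319., 261.])]
-0.035 [array([319., 241.]), array([319., 274.])]
-0.05 [array([318., 254.]), array([318., 290.])]
```

View pics/w3.png

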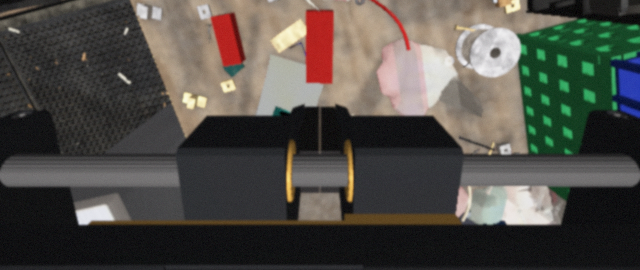

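In the wrist view with the fingers shut, the fingertip edge is at about row 236 (crop 106). The reported TCP would put it at row 219, so the tips are about 30 mm behind the reported TCP. That explains closing above the bar. I'll open, go back down deeper, and watch the force.

Request:
{"method": "carry_out", "body": {
  "plan": [
    {"rot": [0, 0, 0], "xyz": [0, 0, 0.0], "grip": 0},
    {"rot": [0, 0, 0], "xyz": [0, 0, 0], "grip": 0},
    {"rot": [0, 0, 0], "xyz": [0, 0, 0], "grip": 0},
    {"rot": [0, 0, 0], "xyz": [0, 0, 0.03], "grip": 0},
    {"rot": [0, 0, 0], "xyz": [0, 0, 0.06], "grip": 0},
    {"rot": [0, 0, 0], "xyz": [0, 0, 0.09], "grip": 0},
    {"rot": [0, 0, 0], "xyz": [0, 0, 0.11], "grip": 0},
    {"rot": [0, 0, 0], "xyz": [0, 0, 0.13], "grip": 0}
  ]
}}

```text
clock: 5.82
tool_pos: [0.4929, 0.3024, 0.0515]
eef_rot: [0.788, 0.615, -0.0, 0.001]
contact_force: [0.7, -0.5, -0.1]
opening: 0.586
finger_force: 0.0
```

Request:
{"method": "carry_out", "body": {
  "plan": [
    {"rot": [0, 0, 0], "xyz": [0, 0, 0.0], "grip": 0},
    {"rot": [0, 0, 0], "xyz": [0, 0, 0], "grip": 0},
    {"rot": [0, 0, 0], "xyz": [0, 0, 0.015], "grip": 0},
    {"rot": [0, 0, 0], "xyz": [0, 0, 0.03], "grip": 0},
    {"rot": [0, 0, 0], "xyz": [0, 0, 0.045], "grip": 0},
    {"rot": [0, 0, 0], "xyz": [0, 0, 0.052], "grip": 0},
    {"rot": [0, 0, 0], "xyz": [0, 0, 0.056], "grip": 0},
    {"rot": [0, 0, 0], "xyz": [0, 0, 0.056], "grip": 0}
  ]
}}

```text
clock: 6.48
tool_pos: [0.4937, 0.3029, -0.0024]
eef_rot: [0.788, 0.615, 0.0, 0.001]
contact_force: [0.8, 0.2, 0.1]
opening: 1.002
finger_force: 0.0
```

Run:
```python
from h import *
to([.4925,.301,-.02],75.9); print(r.get_state()['tool_pos'],r.get_state()['opening'])
```

```text
xyz [-0.0021 -0.0008  0.0176] rot [0.0024 0.0006 0.001 ]
[ 0.49369844  0.30286245 -0.00244922] 1.0023254103025725
```

Now small steps down.

Request:
{"method": "carry_out", "body": {
  "plan": [
    {"rot": [0, 0, 0], "xyz": [-0.001, 0, 0.006], "grip": 0},
    {"rot": [0, 0, 0], "xyz": [-0.002, 0, 0.012], "grip": 0},
    {"rot": [0, 0, 0], "xyz": [-0.002, 0, 0.017], "grip": 0},
    {"rot": [0, 0, 0], "xyz": [-0.002, 0, 0.017], "grip": 0}
  ]
}}

```text
clock: 6.82
tool_pos: [0.4926, 0.3001, -0.0206]
eef_rot: [0.788, 0.615, -0.0, 0.001]
contact_force: [0.1, -0.4, -0.5]
opening: 1.001
finger_force: 0.0
```

Request:
{"method": "carry_out", "body": {
  "plan": [
    {"rot": [0, 0, 0], "xyz": [0, 0, 0.001], "grip": 0},
    {"rot": [0, 0, 0], "xyz": [0, 0, 0.002], "grip": 0},
    {"rot": [0, 0, 0], "xyz": [0, 0, 0.002], "grip": 0}
  ]
}}

```text
clock: 7.07
tool_pos: [0.493, 0.3007, -0.0218]
eef_rot: [0.788, 0.615, 0.0, 0.001]
contact_force: [0.3, -0.5, -0.3]
opening: 1.003
finger_force: 0.0
```

Request:
{"method": "carry_out", "body": {
  "plan": [
    {"rot": [0, 0, 0], "xyz": [0, 0, 0], "grip": 255},
    {"rot": [0, 0, 0], "xyz": [0, 0, 0], "grip": 255},
    {"rot": [0, 0, 0], "xyz": [0, 0, 0], "grip": 255},
    {"rot": [0, 0, 0], "xyz": [0, 0, 0], "grip": 255},
    {"rot": [0, 0, 0], "xyz": [0, 0, 0], "grip": 255},
    {"rot": [0, 0, 0], "xyz": [0, 0, 0], "grip": 255},
    {"rot": [0, 0, 0], "xyz": [0, 0, 0], "grip": 255},
    {"rot": [0, 0, 0], "xyz": [0, 0, 0], "grip": 255}
  ],
  "squeeze": 45
}}

```text
clock: 7.73
tool_pos: [0.493, 0.3006, -0.0218]
eef_rot: [0.788, 0.615, 0.0, 0.001]
contact_force: [0.4, -0.7, 0.0]
opening: 0.419
finger_force: 0.0
```

Request:
{"method": "carry_out", "body": {
  "plan": [
    {"rot": [0, 0, 0], "xyz": [0, 0, 0], "grip": 255},
    {"rot": [0, 0, 0], "xyz": [0, 0, 0], "grip": 255},
    {"rot": [0, 0, 0], "xyz": [0, 0, 0], "grip": 255},
    {"rot": [0, 0, 0], "xyz": [0, 0, 0], "grip": 255}
  ]
}}

```text
clock: 8.07
tool_pos: [0.4928, 0.3007, -0.0218]
eef_rot: [0.788, 0.615, 0.0, 0.001]
contact_force: [-0.5, -0.0, 1.0]
opening: 0.34
finger_force: 45.0
```

Request:
{"method": "carry_out", "body": {
  "plan": [
    {"rot": [0, 0, 0], "xyz": [0, 0, -0.02], "grip": 255},
    {"rot": [0, 0, 0], "xyz": [0, 0, -0.05], "grip": 255},
    {"rot": [0, 0, 0], "xyz": [0, 0, -0.08], "grip": 255},
    {"rot": [0, 0, 0], "xyz": [0, 0, -0.11], "grip": 255},
    {"rot": [0, 0, 0], "xyz": [0, 0, -0.14], "grip": 255},
    {"rot": [0, 0, 0], "xyz": [0, 0, -0.17], "grip": 255},
    {"rot": [0, 0, 0], "xyz": [0, 0, -0.18], "grip": 255}
  ]
}}

```text
clock: 8.65
tool_pos: [0.4944, 0.3023, 0.1621]
eef_rot: [0.788, 0.615, 0.003, 0.001]
contact_force: [1.2, 0.3, -0.4]
opening: 0.338
finger_force: 45.0
```

Run:
```python
from h import *
to([.47,.0,.16],2.5); s=r.get_state();print(s['opening'],s['contact_force'],s['q'])
```

```text
xyz [-0.2992  0.0498  0.0012] rot [ 0.0027 -0.0072  1.2818]
0.33792220117909355 [ 1.16996674  0.32730908 -0.42542775] [-0.39465873  0.70982384 -0.40326216  1.75734937  0.38984442  0.74723983
 -1.24397892]
```

Request:
{"method": "carry_out", "body": {
  "plan": [
    {"rot": [0, 0, 0.12], "xyz": [-0.035, 0.006, 0], "grip": 255},
    {"rot": [0, 0, 0.24], "xyz": [-0.07, 0.012, 0], "grip": 255},
    {"rot": [0, 0, 0.36], "xyz": [-0.11, 0.018, 0], "grip": 255},
    {"rot": [0, 0, 0.48], "xyz": [-0.15, 0.024, 0], "grip": 255},
    {"rot": [0, 0, 0.6], "xyz": [-0.19, 0.031, 0], "grip": 255},
    {"rot": [0, 0, 0.72], "xyz": [-0.23, 0.038, 0], "grip": 255},
    {"rot": [0, 0, 0.84], "xyz": [-0.27, 0.045, 0], "grip": 255},
    {"rot": [0, 0, 0.96], "xyz": [-0.299, 0.05, 0], "grip": 255}
  ]
}}

```text
clock: 9.32
tool_pos: [0.4671, -0.0056, 0.1578]
eef_rot: [0.984, 0.177, -0.001, 0.002]
contact_force: [0.0, -0.5, -2.1]
opening: 0.338
finger_force: 45.0
```

Request:
{"method": "carry_out", "body": {
  "plan": [
    {"rot": [0, 0, 0.11], "xyz": [0, 0, 0], "grip": 255},
    {"rot": [0, 0, 0.22], "xyz": [0, 0, 0], "grip": 255},
    {"rot": [0, 0, 0.32], "xyz": [0, 0, 0], "grip": 255},
    {"rot": [0, 0, 0.32], "xyz": [0, 0, 0], "grip": 255},
    {"rot": [0, 0, 0.32], "xyz": [0, 0, 0], "grip": 255}
  ]
}}

```text
clock: 9.73
tool_pos: [0.4682, -0.0013, 0.158]
eef_rot: [1.0, 0.024, 0.0, 0.001]
contact_force: [0.4, -0.3, -2.1]
opening: 0.337
finger_force: 45.0
```

Run:
```python
from h import *
import cv2
s=r.get_state();print(s['q'].round(2),s['tool_pos'],s['opening'])
to([.495,.005,.083],2.5)
w=r.snapshot("wrist"); c=r.snapshot("scene"); cv2.imwrite("pics/pre.png",np.vstack([w[:250],cv2.resize(c[150:260,230:390],(640,440),interpolation=cv2.INTER_CUBIC)[:340]])[:,:,::-1])
for x in(0,.064): print(proj("wrist",[.575+x,.005+x*.044,.12],s).round(),(4*(proj("scene",[.575+x,.005+x*.044,.12])-[230,150])+[0,250]).round())
```

```text
[-0.05  0.58 -0.08  2.09  0.1   0.48 -1.72] [ 0.46823017 -0.0013167   0.15802727] 0.3372181622218049
xyz [ 0.027  -0.0052  0.075 ] rot [ 0.0021 -0.0005  0.0051]
[317.  56.] [395. 364.]
[317. -63.] [339. 316.]
```

View pics/pre.png

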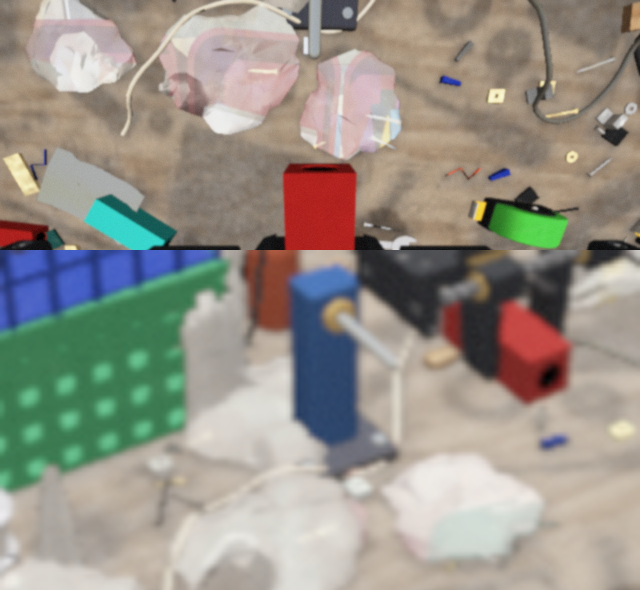

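Wrist view: the pin tip is at about (315,54), predicted (317,56). The bar's front edge runs over columns 285-355 at row 172, so its end is 46 mm ahead of the TCP, as expected. The scene view confirms the spacer is held level. Next I go down to pin height.

Request:
{"method": "carry_out", "body": {
  "plan": [
    {"rot": [0.002, 0, 0.005], "xyz": [0.009, -0.002, 0.025], "grip": 255},
    {"rot": [0.002, 0, 0.005], "xyz": [0.018, -0.004, 0.05], "grip": 255},
    {"rot": [0.002, 0, 0.005], "xyz": [0.027, -0.006, 0.075], "grip": 255},
    {"rot": [0.002, 0, 0.005], "xyz": [0.027, -0.006, 0.075], "grip": 255},
    {"rot": [0.002, 0, 0.005], "xyz": [0.027, -0.006, 0.075], "grip": 255}
  ]
}}

```text
clock: 10.25
tool_pos: [0.4945, 0.006, 0.0828]
eef_rot: [1.0, 0.021, -0.001, -0.0]
contact_force: [-0.6, 0.5, -1.2]
opening: 0.334
finger_force: 45.0
```

Run:
```python
from h import *
to([.52,.0055,.083],2.5); s=r.get_state();print(s['contact_force'],s['tool_pos'])
```

```text
xyz [ 0.0255  0.0016 -0.0002] rot [-0.0005  0.0014 -0.0012]
[-0.57462994  0.4619622  -1.20442516] [0.49448048 0.00599709 0.08283031]
```

Request:
{"method": "carry_out", "body": {
  "plan": [
    {"rot": [0, 0, 0], "xyz": [0.012, 0.001, 0], "grip": 255},
    {"rot": [0, 0, 0], "xyz": [0.022, 0.001, 0], "grip": 255},
    {"rot": [0, 0, 0], "xyz": [0.028, 0.001, 0], "grip": 255},
    {"rot": [0, 0, 0], "xyz": [0.032, 0.001, 0], "grip": 255},
    {"rot": [0, 0, 0], "xyz": [0.034, 0.001, 0], "grip": 255}
  ]
}}

```text
clock: 10.67
tool_pos: [0.53, 0.0061, 0.0847]
eef_rot: [1.0, 0.02, 0.002, -0.0]
contact_force: [-0.6, -0.6, -1.5]
opening: 0.335
finger_force: 45.0
```

Request:
{"method": "carry_out", "body": {
  "plan": [
    {"rot": [0, 0, 0], "xyz": [0.001, 0, 0], "grip": 255},
    {"rot": [0, 0, 0], "xyz": [0.002, 0, 0], "grip": 255},
    {"rot": [0, 0, 0], "xyz": [0.003, 0, 0], "grip": 255},
    {"rot": [0, 0, 0], "xyz": [0.003, 0, 0], "grip": 255}
  ]
}}

```text
clock: 11.0
tool_pos: [0.5323, 0.0063, 0.0837]
eef_rot: [1.0, 0.02, 0.001, -0.0]
contact_force: [-0.8, 0.5, -1.6]
opening: 0.335
finger_force: 45.0
```

Request:
{"method": "carry_out", "body": {
  "plan": [
    {"rot": [0, 0, 0], "xyz": [0.001, 0, 0], "grip": 255},
    {"rot": [0, 0, 0], "xyz": [0.002, 0, 0], "grip": 255},
    {"rot": [0, 0, 0], "xyz": [0.002, 0, 0], "grip": 255}
  ]
}}

```text
clock: 11.25
tool_pos: [0.5347, 0.0064, 0.0837]
eef_rot: [1.0, 0.02, 0.001, -0.0]
contact_force: [0.2, 0.1, -1.8]
opening: 0.337
finger_force: 45.0
```

Request:
{"method": "carry_out", "body": {
  "plan": [
    {"rot": [0, 0, 0], "xyz": [0.001, 0, 0], "grip": 255},
    {"rot": [0, 0, 0], "xyz": [0.002, 0, 0], "grip": 255},
    {"rot": [0, 0, 0], "xyz": [0.003, 0, 0], "grip": 255},
    {"rot": [0, 0, 0], "xyz": [0.003, 0, 0], "grip": 255}
  ]
}}

```text
clock: 11.58
tool_pos: [0.5378, 0.0066, 0.0837]
eef_rot: [1.0, 0.02, 0.001, -0.0]
contact_force: [-1.1, -0.4, -0.5]
opening: 0.337
finger_force: 45.0
```

Request:
{"method": "carry_out", "body": {
  "plan": [
    {"rot": [0, 0, 0], "xyz": [0.001, 0, 0], "grip": 255},
    {"rot": [0, 0, 0], "xyz": [0.002, 0, 0], "grip": 255},
    {"rot": [0, 0, 0], "xyz": [0.003, 0, 0], "grip": 255},
    {"rot": [0, 0, 0], "xyz": [0.003, 0, 0], "grip": 255}
  ]
}}

```text
clock: 11.92
tool_pos: [0.5408, 0.0067, 0.0837]
eef_rot: [1.0, 0.02, 0.001, -0.0]
contact_force: [-0.4, -0.5, -1.7]
opening: 0.34
finger_force: 45.0
```

Request:
{"method": "carry_out", "body": {
  "plan": [
    {"rot": [0, 0, 0], "xyz": [0.002, 0, 0], "grip": 255},
    {"rot": [0, 0, 0], "xyz": [0.004, 0, 0], "grip": 255},
    {"rot": [0, 0, 0], "xyz": [0.006, 0, 0], "grip": 255},
    {"rot": [0, 0, 0], "xyz": [0.008, 0, 0], "grip": 255},
    {"rot": [0, 0, 0], "xyz": [0.01, 0, 0], "grip": 255},
    {"rot": [0, 0, 0], "xyz": [0.01, 0, 0], "grip": 255}
  ]
}}

```text
clock: 12.42
tool_pos: [0.5511, 0.0071, 0.0837]
eef_rot: [1.0, 0.02, 0.001, -0.0]
contact_force: [0.0, 0.4, -1.8]
opening: 0.335
finger_force: 45.0
```

Request:
{"method": "carry_out", "body": {
  "plan": [
    {"rot": [0, 0, 0], "xyz": [0.002, 0, 0], "grip": 255},
    {"rot": [0, 0, 0], "xyz": [0.004, 0, 0], "grip": 255},
    {"rot": [0, 0, 0], "xyz": [0.006, 0, 0], "grip": 255},
    {"rot": [0, 0, 0], "xyz": [0.008, 0, 0], "grip": 255},
    {"rot": [0, 0, 0], "xyz": [0.01, 0, 0], "grip": 255},
    {"rot": [0, 0, 0], "xyz": [0.01, 0, 0], "grip": 255}
  ]
}}

```text
clock: 12.92
tool_pos: [0.5611, 0.0075, 0.0838]
eef_rot: [1.0, 0.02, 0.001, -0.0]
contact_force: [1.0, -0.1, -2.0]
opening: 0.34
finger_force: 45.0
```

Run:
```python
from h import *
import cv2
s=r.get_state();print(s['contact_force'],s['moment'],s['q'].round(2))
w=r.snapshot("wrist"); c=r.snapshot("scene"); cv2.imwrite("pics/ins.png",np.vstack([w[:250],cv2.resize(c[150:260,230:390],(640,440),interpolation=cv2.INTER_CUBIC)[:340]])[:,:,::-1])
```

```text
[ 0.95762035 -0.06885793 -1.99304783] [ 0.06885415  0.03529137 -0.01976416] [-0.05  0.79 -0.07  1.87  0.1   0.48 -1.73]
```

View pics/ins.png

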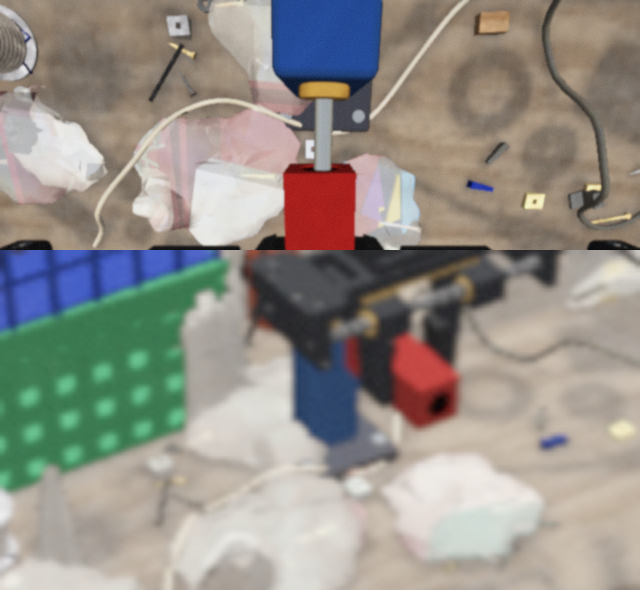

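The pin (column 322) is in the hole at the bar's front end (columns 285-355), with about 68 px, or 32 mm, of it still free. So the pin is about 32 mm down the hole, past half of 45 mm, and with no reaction force. Next I draw it straight off.

Request:
{"method": "carry_out", "body": {
  "plan": [
    {"rot": [0, 0, 0], "xyz": [-0.008, 0, 0], "grip": 255},
    {"rot": [0, 0, 0], "xyz": [-0.02, 0, 0], "grip": 255},
    {"rot": [0, 0, 0], "xyz": [-0.032, 0, 0], "grip": 255},
    {"rot": [0, 0, 0], "xyz": [-0.044, 0, 0], "grip": 255},
    {"rot": [0, 0, 0], "xyz": [-0.056, 0, 0], "grip": 255},
    {"rot": [0, 0, 0], "xyz": [-0.07, 0, 0], "grip": 255},
    {"rot": [0, 0, 0], "xyz": [-0.085, 0, 0], "grip": 255},
    {"rot": [0, 0, 0], "xyz": [-0.095, 0, 0], "grip": 255}
  ]
}}

```text
clock: 13.68
tool_pos: [0.4629, 0.0034, 0.0837]
eef_rot: [1.0, 0.02, -0.0, -0.0]
contact_force: [-0.3, -0.3, -1.3]
opening: 0.339
finger_force: 45.0
```

Request:
{"method": "carry_out", "body": {
  "plan": [
    {"rot": [0, 0, 0], "xyz": [0, 0.01, -0.03], "grip": 255},
    {"rot": [0, 0, 0], "xyz": [0, 0.03, -0.06], "grip": 255},
    {"rot": [0, 0, 0], "xyz": [0, 0.05, -0.09], "grip": 255},
    {"rot": [0, 0, 0], "xyz": [0, 0.08, -0.12], "grip": 255},
    {"rot": [0, 0, 0], "xyz": [0, 0.1, -0.15], "grip": 255},
    {"rot": [0, 0, 0], "xyz": [0, 0.12, -0.18], "grip": 255},
    {"rot": [0, 0, 0], "xyz": [0, 0.14, -0.21], "grip": 255},
    {"rot": [0, 0, 0], "xyz": [0, 0.15, -0.23], "grip": 255}
  ]
}}

```text
clock: 14.35
tool_pos: [0.4708, -0.1495, 0.3163]
eef_rot: [1.0, 0.019, 0.002, 0.001]
contact_force: [1.0, -0.3, -1.7]
opening: 0.331
finger_force: 45.0
```

Run:
```python
from h import *
s=r.get_state();print(s['contact_force'],s['q'].round(2),s['tool_pos'],R.from_quat(s['eef_rot']).as_matrix().round(3))
```

```text
[ 1.04352928 -0.30000772 -1.70066169] [ 0.31  0.38 -0.14  1.8   0.07  0.95 -1.39] [ 0.47075119 -0.14950763  0.31625073] [[ 0.999  0.037  0.004]
 [ 0.037 -0.999 -0.002]
 [ 0.004  0.002 -1.   ]]
```

Request:
{"method": "carry_out", "body": {
  "plan": [
    {"rot": [0, 0.1, 0], "xyz": [0.015, 0, -0.005], "grip": 255},
    {"rot": [0, 0.2, 0], "xyz": [0.03, 0, -0.01], "grip": 255},
    {"rot": [0, 0.3, 0], "xyz": [0.045, 0, -0.015], "grip": 255},
    {"rot": [0, 0.4, 0], "xyz": [0.06, 0, -0.02], "grip": 255},
    {"rot": [0, 0.5, 0], "xyz": [0.075, 0, -0.025], "grip": 255},
    {"rot": [0, 0.6, 0], "xyz": [0.09, 0, -0.03], "grip": 255},
    {"rot": [0, 0.7, 0], "xyz": [0.105, 0, -0.035], "grip": 255},
    {"rot": [0, 0.8, 0], "xyz": [0.12, 0, -0.04], "grip": 255}
  ]
}}

```text
clock: 15.02
tool_pos: [0.5744, -0.1406, 0.3517]
eef_rot: [0.939, 0.021, 0.344, -0.014]
contact_force: [-0.0, 1.0, -2.0]
opening: 0.338
finger_force: 45.0
```

Run:
```python
from h import *
T=R.from_matrix(np.array([[0,0,1],[0,-1,0],[1,0,0.]]))
s=r.get_state();print(s['q'].round(2),s['tool_pos'],R.from_quat(s['eef_rot']).as_matrix().round(3))
to([.68,-.15,.36],rot=T)
```

```text
[ 0.73  0.32 -0.57  2.15 -0.49  0.05 -0.8 ] [ 0.57444667 -0.14060381  0.3516957 ] [[ 0.763  0.05   0.645]
 [ 0.03  -0.999  0.041]
 [ 0.646 -0.012 -0.763]]
xyz [0.0856 0.0145 0.0613] rot [-0.0519  0.8688  0.0103]
```

Joint 6 is at its lower limit here, so a level tool needs a higher wrist. I'll raise it while tilting.

Request:
{"method": "carry_out", "body": {
  "plan": [
    {"rot": [0, 0.0, 0], "xyz": [0.02, 0, -0.024], "grip": 255},
    {"rot": [0, 0.03, 0], "xyz": [0.044, 0, -0.052], "grip": 255},
    {"rot": [0, 0.06, 0], "xyz": [0.068, 0, -0.08], "grip": 255},
    {"rot": [0, 0.1, 0], "xyz": [0.092, 0, -0.109], "grip": 255},
    {"rot": [0, 0.15, 0], "xyz": [0.117, 0, -0.138], "grip": 255},
    {"rot": [0, 0.2, 0], "xyz": [0.142, 0, -0.168], "grip": 255},
    {"rot": [0, 0.25, 0], "xyz": [0.168, 0, -0.198], "grip": 255},
    {"rot": [0, 0.3, 0], "xyz": [0.194, 0, -0.229], "grip": 255}
  ]
}}

```text
clock: 15.68
tool_pos: [0.5761, -0.1447, 0.6571]
eef_rot: [0.874, 0.018, 0.485, -0.013]
contact_force: [1.5, -1.6, -1.4]
opening: 0.333
finger_force: 45.0
```

```bash
cat >> h.py <<'E'
T=R.from_matrix(np.array([[0,0,1],[0,-1,0],[1,0,0.]]))
def show():
    s=r.get_state();print(s['q'].round(2),s['tool_pos'].round(4),s['qd'].round(3).max(),s['contact_force'].round(1),s['opening']);print(R.from_quat(s['eef_rot']).as_matrix().round(3))
E
python3 - <<'E'
from h import *
show(); to([.64,-.15,.82],rot=T)
E
```

```text
[ 0.96 -0.02 -0.55  1.78 -0.8   0.56 -0.61] [ 0.5761 -0.1447  0.6571] 0.625 [ 1.5 -1.6 -1.4] 0.33298317133734673
[[ 0.528  0.045  0.848]
 [ 0.019 -0.999  0.041]
 [ 0.849 -0.005 -0.528]]
xyz [ 0.1719  0.0074 -0.0321] rot [-0.0453  0.5568  0.0076]
```

Request:
{"method": "carry_out", "body": {
  "plan": [
    {"rot": [-0.01, 0.09, 0], "xyz": [0.02, 0.001, -0.008], "grip": 255},
    {"rot": [-0.02, 0.17, 0.001], "xyz": [0.04, 0.002, -0.014], "grip": 255},
    {"rot": [-0.03, 0.26, 0.003], "xyz": [0.06, 0.003, -0.018], "grip": 255},
    {"rot": [-0.035, 0.34, 0.005], "xyz": [0.08, 0.004, -0.022], "grip": 255},
    {"rot": [-0.04, 0.42, 0.006], "xyz": [0.1, 0.005, -0.026], "grip": 255},
    {"rot": [-0.045, 0.5, 0.007], "xyz": [0.12, 0.006, -0.03], "grip": 255},
    {"rot": [-0.045, 0.557, 0.008], "xyz": [0.13, 0.007, -0.032], "grip": 255},
    {"rot": [-0.045, 0.557, 0.008], "xyz": [0.13, 0.007, -0.032], "grip": 255}
  ]
}}

```text
clock: 16.35
tool_pos: [0.5902, -0.1375, 0.7412]
eef_rot: [0.805, 0.026, 0.593, 0.014]
contact_force: [0.6, 0.3, -1.3]
opening: 0.339
finger_force: 45.0
```

Run:
```python
from h import *
show(); to(r.get_state()['tool_pos'],rot=T)
```

```text
[-0.17 -0.13  0.43  1.86 -0.99  0.28 -0.4 ] [ 0.5902 -0.1375  0.7412] 1.389 [ 0.6  0.3 -1.3] 0.3389264925884638
[[ 0.296  0.025  0.955]
 [ 0.058 -0.998  0.008]
 [ 0.953  0.053 -0.297]]
xyz [0. 0. 0.] rot [-0.0172  0.3013  0.0565]
```

Request:
{"method": "carry_out", "body": {
  "plan": [
    {"rot": [-0.005, 0.06, 0.01], "xyz": [0.01, 0, 0], "grip": 255},
    {"rot": [-0.01, 0.12, 0.02], "xyz": [0.02, 0, 0], "grip": 255},
    {"rot": [-0.015, 0.18, 0.035], "xyz": [0.03, 0, 0], "grip": 255},
    {"rot": [-0.017, 0.24, 0.045], "xyz": [0.04, 0, 0], "grip": 255},
    {"rot": [-0.017, 0.3, 0.055], "xyz": [0.05, 0, 0], "grip": 255},
    {"rot": [-0.017, 0.3, 0.055], "xyz": [0.05, 0, 0], "grip": 255},
    {"rot": [-0.017, 0.3, 0.055], "xyz": [0.05, 0, 0], "grip": 255},
    {"rot": [-0.017, 0.3, 0.055], "xyz": [0.05, 0, 0], "grip": 255}
  ]
}}

```text
clock: 17.02
tool_pos: [0.5966, -0.1477, 0.8316]
eef_rot: [0.735, 0.01, 0.678, -0.008]
contact_force: [0.0, -0.1, -2.0]
opening: 0.334
finger_force: 45.0
```

Run:
```python
from h import *
show(); to(r.get_state()['tool_pos'],rot=T)
```

```text
[-0.78 -0.28  0.83  1.83 -1.    0.04 -0.36] [ 0.5966 -0.1477  0.8316] 0.026 [ 0.  -0.1 -2. ] 0.33425013824873673
[[ 0.08   0.024  0.997]
 [ 0.004 -1.     0.024]
 [ 0.997  0.002 -0.08 ]]
xyz [0. 0. 0.] rot [-0.0243  0.0798  0.0027]
```

Request:
{"method": "carry_out", "body": {
  "plan": [
    {"rot": [0, 0, 0], "xyz": [0.01, 0, 0.015], "grip": 255},
    {"rot": [0, 0.02, 0], "xyz": [0.02, 0, 0.03], "grip": 255},
    {"rot": [-0.01, 0.04, 0], "xyz": [0.025, 0, 0.045], "grip": 255},
    {"rot": [-0.02, 0.06, 0], "xyz": [0.025, 0, 0.055], "grip": 255},
    {"rot": [-0.024, 0.08, 0.003], "xyz": [0.025, 0, 0.06], "grip": 255},
    {"rot": [-0.024, 0.08, 0.003], "xyz": [0.025, 0, 0.06], "grip": 255},
    {"rot": [-0.024, 0.08, 0.003], "xyz": [0.025, 0, 0.06], "grip": 255},
    {"rot": [-0.024, 0.08, 0.003], "xyz": [0.025, 0, 0.06], "grip": 255}
  ]
}}

```text
clock: 17.68
tool_pos: [0.657, -0.1524, 0.8713]
eef_rot: [0.72, 0.004, 0.694, -0.003]
contact_force: [-1.3, -0.1, -1.6]
opening: 0.334
finger_force: 45.0
```

Run:
```python
from h import *
show(); to(r.get_state()['tool_pos'],rot=T)
```

```text
[-1.1  -0.22  1.14  1.69 -1.    0.04 -0.37] [ 0.657  -0.1524  0.8713] 0.001 [-1.3 -0.1 -1.6] 0.33435236040197425
[[ 0.036  0.01   0.999]
 [ 0.    -1.     0.01 ]
 [ 0.999 -0.    -0.036]]
xyz [0. 0. 0.] rot [-0.0099  0.0356  0.0001]
```

Request:
{"method": "carry_out", "body": {
  "plan": [
    {"rot": [0, 0.01, 0], "xyz": [0.006, 0, 0.01], "grip": 255},
    {"rot": [-0.005, 0.02, 0], "xyz": [0.012, 0, 0.02], "grip": 255},
    {"rot": [-0.01, 0.035, 0], "xyz": [0.015, 0, 0.03], "grip": 255},
    {"rot": [-0.01, 0.036, 0], "xyz": [0.015, 0, 0.035], "grip": 255},
    {"rot": [-0.01, 0.036, 0], "xyz": [0.015, 0, 0.035], "grip": 255},
    {"rot": [-0.01, 0.036, 0], "xyz": [0.015, 0, 0.035], "grip": 255},
    {"rot": [-0.01, 0.036, 0], "xyz": [0.015, 0, 0.035], "grip": 255},
    {"rot": [-0.01, 0.036, 0], "xyz": [0.015, 0, 0.035], "grip": 255}
  ]
}}

```text
clock: 18.35
tool_pos: [0.6924, -0.1542, 0.8918]
eef_rot: [0.71, 0.001, 0.704, -0.001]
contact_force: [0.8, -0.0, -2.0]
opening: 0.335
finger_force: 45.0
```

Run:
```python
from h import *
show(); to(r.get_state()['tool_pos'],rot=T)
```

```text
[-1.37 -0.2   1.41  1.6  -1.    0.04 -0.37] [ 0.6924 -0.1542  0.8918] 0.004 [ 0.8 -0.  -2. ] 0.33488195024750206
[[ 0.009  0.003  1.   ]
 [-0.001 -1.     0.003]
 [ 1.    -0.001 -0.009]]
xyz [0. 0. 0.] rot [-0.003   0.0093 -0.0007]
```

Tilt is 0.5°. I have no picture views left, so I'll check numerically that the bar has not turned in the grip (its wrist-image outline against pre.png) and that everything is still, then hand in.

Run:
```python
from h import *
import cv2
w=r.snapshot("wrist"); p=cv2.imread("pics/ins.png")[:250,:,::-1]
for im in(p,w[:250]):
    h=cv2.cvtColor(np.ascontiguousarray(im[140:245,270:370]),cv2.COLOR_RGB2HSV); m=(((h[...,0]<8)|(h[...,0]>172))&(h[...,1]>140)).astype(np.uint8)
    k=np.argwhere(m); print(k.min(0)+[140,270],k.max(0)+[140,270],m.sum())
s=r.get_state(); print(abs(s['qd']).max(),s['clock'],s['finger_force'])
if abs(s['qd']).max()<.02: print(r.finish_job())
```

```text
[164 283] [244 355] 5478
[164 270] [244 369] 6175
0.007428214378704811 18.4 44.99167005371419
the job is handed in; nothing more can be done
None
```

I handed the job in at 18.4 s. The pin went about 32 mm into the 45 mm hole at the first end tried. I then drew the spacer off and finished holding it still, hole up within about 0.5° by the reported tool pose, about 0.9 m above the bench and clear of the stand. The last wrist-image check put the bar's front edge where it was before, but other red in the view spoiled its width comparison, so I didn't independently confirm that the bar hadn't turned in the grip.

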